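# Close the tea tray's sunken drain valve with its T-handle key

### The arm

A 7-joint arm with a two-finger parallel gripper is mounted at the origin on the work surface. World frame = base frame: x ahead of the robot, y to its left, z up, the work surface at z = 0. Lengths are in m, angles in degrees, forces in N, time in s.
With the tool pointing down it reaches from about 0.425 to 0.875 m from the base axis. Payload 8.4 kg.
Tool frame: the origin (TCP) lies midway between the tips of the shut fingers; the grasp point (between the pads) lies grip_depth behind it (grip_depth is the distance from the TCP to the grasp point, in m); z points along the fingers, y is the direction in which the jaws open and shut (so a half turn about z gives the same grasp; the last joint's range is limited). The gripper opens to 85 mm and grips with 20 to 120 N. Pads are 22 mm wide; open, the fingers measure 114 mm over their backs; the gripper's body (76 mm by 85 mm) begins 54 mm behind the grasp point. The pads swing forward as they close: fully open they stand 13 mm farther back than shut.
Start: joints at [-75.642, 19.091, 2.286, 83.961, -0.768, 76.965, -3.352], TCP at [0.223, 0.611, 0.231] pointing down, gripper open.
Joint ranges: [-147.57, 147.57], [-21.85, 119.76], [-74.77, 79.35], [14.55, 137.4], [-85.83, 265.84], [4.83, 119.75], [-152.11, 152.11]. Speed limits (degrees/s): [127.2, 127.2, 159.86, 159.86, 180, 180, 180].

### API

Orientations are given as a 3x3 rotation matrix whose columns are the frame's x, y, z axes.
In Python, from cell import get_state, snapshot, camera_model, close_job, look_for, outline_of, spot_point, grip_depth gives the robot as it stands. The module is installed in compiled form; this text tells all that it offers.
- The arm moves only by the tool servo_tool, never from a script. Its argument "commands" is one flat list of numbers, 6 for each row, row after row: the shift along the world's x, y, z in mm, then the turn, a rotation vector about the world's x, y, z in degrees. A call has 1 to 12 rows; each row shifts and turns the commanded pose from where the row before left it; what a row does not reach is not made up. A row lasts 1/8 s, in which the tool goes at most 62.5 mm and 10.7 degrees, less where a joint would pass 70% of its speed; a pose out of reach is approached as far as the arm can. A call with a gripper value outside its range is refused whole. "fingers" is the opening, from 0 (shut) to 1 (fully open), set as the call begins (left out, the last holds). The fingers move at their own pace and stop on an object; the grip force is fixed at half the most. Time passes only in rows, so rows that do not move let the fingers close. It gives the time, the measured TCP pose, the force and the opening at its end, in the units of the state.
- get_state(): the state, without advancing time (a new reading comes with each control period).
- snapshot(name): name is "scene" or "top" or "wrist"; returns (picture, depth): 384x512x3 uint8, blue, green, red; 384x512 float32, m along the optical axis (not along the pixel's ray), 0 where there is no reading.
- camera_model(name): a dict with "K" (3x3 intrinsics, pixels), "k1" (the pictures are not rectified: a ray, as slopes to the right and down, at radius r is drawn at 1 + k1 r^2 times it, then the intrinsics apply), "cam_to_world" (4x4, takes a point from camera to world coordinates). Camera axes: x right, y down, z forward; pixel columns grow to the right and rows downward; lengths in m; the calibration is good to about 2 mm. A picture is of the moment at which its call begins: read the wrist's pose just before it. camera_model takes no time and is no camera call; for the wrist camera it gives the pose at the moment of the call.
- close_job(): hands the job in, once; it reports no verdict.
Trained networks look in the newest picture that a camera, given by its name, has taken for a name from the list of things; names that differ only in an ending like _2 or _b are one class to them, and where a whole thing is asked for, a point or a joint stands for the part that bears it (a point fixed in the world has none). Each returns a list of dicts, best first, with "confidence" (0 to 1); they miss things now and then, are a little off and sometimes report something else, mostly with a low value. They report only what shows in the picture. A call takes as long as a camera call.
- look_for(target, camera): "point" ([x, y, z] in m, in the coordinates of the camera as it stood for that picture, good to about 4 mm: the middle of the surface that is visible of it).
- outline_of(target, camera): "region" (384x512 bool, what is visible of it).
- spot_point(target, camera): "point" ([x, y, z] in m, in the coordinates of the camera as it stood for that picture, good to about 4 mm: a listed point, or the origin of a listed thing).
The state is a dict: "t": time; "q": joint angles; "qd": joint speeds; "joint_torque": joint torques, N m; "tcp_pos": TCP position; "tcp_rot": TCP orientation; "ft_force": force on the tool from outside, world axes, zero at the start; "wrist_torque": the same for the moment, N m; "gripper_width": finger opening in m.
Only numpy, scipy, OpenCV 4.12 (cv2) and the standard library are available. Lean on these libraries where they do the work, as an engineer would, in place of code of your own. Each camera call takes 0.05 s, during which the arm holds its last target. There are 200 camera calls.

### The job

Take the T-handle key out of the wooden tool rack, lower it into the round well of the tea tray over the valve's crossbar, and with the key turn the valve clockwise (seen from above) until it is fully closed against its stop. Then let go and leave the key standing upright in the well. Do not push the glass cup on the tray out of its place, and do not put the fingers to the valve itself.

Things in the scene. Friction and masses are not known exactly. Their poses are not given: they have to be found in the camera images.
- key: T-handle key, 220 g, upright in one hole of a pale rack (45 mm high, holes 85 mm apart) beside a ball-topped tamper and a flat paddle. Origin: centre of its foot, z up. Brown wooden handle bar 90 mm along y, 16 mm wide and high, centre 143 mm up, roughly along the row. 12 mm stem, 44 mm disc 32 to 40 mm up, below it two prongs 28 mm wide, 32 long; 20 mm slot between them parallel to the handle.
- well (a point): Floor centre of the round well in a fixed wooden tea tray (220 mm in x, 300 in y, 75 high), 75 mm to +y of the tray's centre, 10 mm above the table; axes are the tray's, z up. Well 58 mm wide, 65 deep. Lowered home, the key's foot stands on this floor with about 6 mm play to each side. Lift the key 150 mm to pass over tray, cup and the other tools.
- spindle (a joint): Brass valve in the well, rad, growing clockwise from above. Crossbar 48 mm long, 8 thick, top 20 mm above the well's floor. 0: lies along the tray's x (open); 1.571: along its y (closed, hard stop). Starts at 0.5 to 0.8; stiff (0.08 N m), stays put. The key straddles it when the handle is parallel to it (either way round) and drives it after up to 25 degrees of free turn.
- cup: Glass cup, loose, 60 mm wide, 55 mm high, on the dark slatted half of the tray, at least 100 mm from the well's axis. Origin: centre of its underside, 75 mm above the table.

How it is judged (in metres and radians):
On the way, in this order (a step that is already met when the one before it is completed fails the run):
1. the key stands home in the well over the crossbar, the valve still part open (horizontal distance between key and well below 0.012 m and z of key in the frame of well below 0.012 m and value of joint spindle below 1.3 rad), for 0.1 s.
2. the valve is turned to closed with the key in the well (horizontal distance between key and well below 0.015 m and z of key in the frame of well below 0.018 m and value of joint spindle above 1.37 rad), for 0.1 s.
At the end, for the whole second after the job is handed in: The valve is within about 0.2 rad (11 degrees) of its closed stop (joint above 1.37 rad); the key stands released and at rest in the well, foot within 15 mm of the well's axis and of its floor, upright within 0.25 rad; the glass cup is within 30 mm of where it began (value of joint spindle above 1.37 rad and horizontal distance between key and well below 0.015 m and z of key in the frame of well below 0.015 m and angle between key's own z axis and vertical below 0.25 rad and linear speed of key below 0.03 m/s and distance of cup from where it was at the start of the episode below 0.03 m); the robot touches nothing.
It fails at once if the fingers touch the valve itself (contact force between the fingers and spindle above 1 N).
It fails at once if the glass cup is pushed away or knocked over (distance of cup from where it was at the start of the episode above 0.03 m or angle between cup's own z axis and vertical above 0.5 rad).
It also fails if it takes over 56 s, if anything falls off the work surface, if the arm or the gripper's body presses on something with over 40 N, if the wrist force passes 120 N, or if a joint passes its speed limit or range.

## Working session

There is one attempt and no reset: what is moved stays moved. The work goes in short steps, Python scripts to look and compute and a tool call to move; the robot and the scene stay as the last step left them, time stands still between calls to the robot, and variables do not carry over. Pictures are saved under pics/ and viewed, about 8 in all and at most 12, crops included, and the job is handed in when it is done.

Besides the shell and the picture viewer there is one more tool, called after ">>>" as name(argument=value, ...) on one line, values as JSON. servo_tool: Moves the arm, as the interface text tells. Its arguments: {"type":"object","properties":{"commands":{"type":"array","items":{"type":"number"}},"fingers":{"type":"number"}},"required":["commands"]}

```bash
mkdir -p pics; cat > h.py <<'E'
import numpy as np, cv2
from cell import *
def undist(uv,m):
    K=np.array(m["K"]);k=m["k1"]
    p=(np.asarray(uv,float).reshape(-1,2)-[K[0,2],K[1,2]])/[K[0,0],K[1,1]]
    s=p.copy()
    for _ in range(10): s=p/(1+k*(s**2).sum(1,keepdims=True))
    return s
def world(uv,d,m):
    s=undist(uv,m);d=np.asarray(d).reshape(-1,1)
    return c2w(np.hstack([s*d,d]),m)
def c2w(P,m):
    T=np.array(m["cam_to_world"]);return np.atleast_2d(P)@T[:3,:3].T+T[:3,3]
def atz(uv,z,m):
    T=np.array(m["cam_to_world"]);s=undist(uv,m);r=np.hstack([s,np.ones((len(s),1))])@T[:3,:3].T
    return T[:3,3]+r*((z-T[2,3])/r[:,2:])
def cloud(d,m):
    v,u=np.nonzero(d>0);return world(np.c_[u,v],d[v,u],m),np.c_[u,v]
E
python3 - <<'E'
from h import *
print(grip_depth, get_state()["t"])
ims=[]
for c in ["scene","top"]:
    im,d=snapshot(c);m=camera_model(c);ims.append(im);np.savez(c,im=im,d=d)
    for t in ["key","cup","spindle"]:
        for r in look_for(t,c)[:2]: print(c,t,"look",round(r["confidence"],2),c2w(r["point"],m).round(3))
    for t in ["key","cup","well"]:
        for r in spot_point(t,c)[:2]: print(c,t,"spot",round(r["confidence"],2),c2w(r["point"],m).round(3))
cv2.imwrite("pics/a.png",np.vstack([cv2.resize(i,(400,300)) for i in ims]) if 0 else np.hstack([cv2.resize(i,(400,300)) for i in ims]))
cv2.imwrite("pics/top.png",cv2.resize(ims[1],(800,600)))
E
```

```text
0.0187 0.0
scene key look 0.68 [[ 0.526 -0.308  0.132]]
scene cup look 0.73 [[0.494 0.165 0.116]]
scene key spot 0.65 [[ 0.521 -0.314  0.008]]
scene cup spot 0.92 [[0.478 0.166 0.075]]
scene cup spot 0.6 [[0.528 0.286 0.009]]
scene well spot 0.6 [[0.527 0.286 0.005]]
top cup look 0.59 [[0.48  0.169 0.092]]
top key spot 0.83 [[ 0.525 -0.312  0.012]]
top cup spot 0.64 [[0.482 0.165 0.075]]
top well spot 0.58 [[0.532 0.285 0.008]]
```

View pics/a.png

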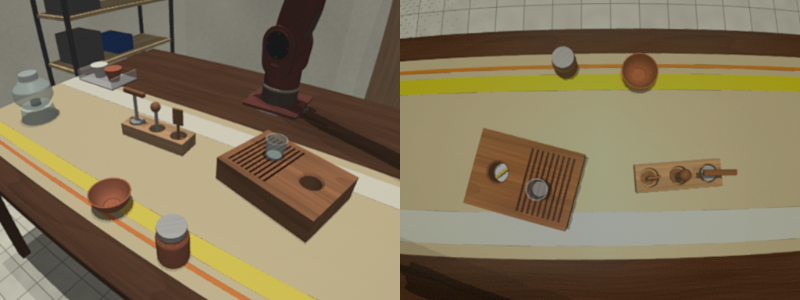

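View pics/top.png

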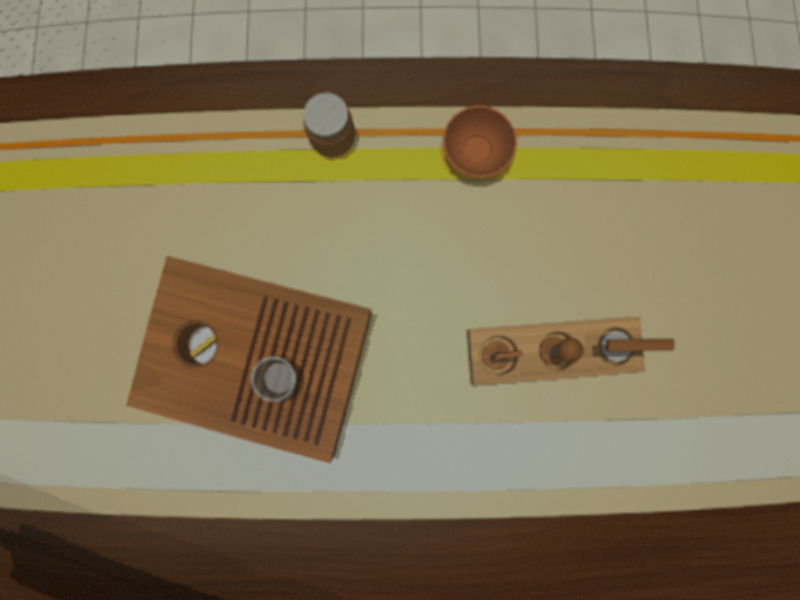

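The top picture shows the key at the right end of the rack, with its handle from (605,345) to (673,345). The well is at (198,345) with a yellow crossbar from (190,353) to (215,337), and the cup is at (275,380). Next I measure these from depth and colour.

```bash
python3 - <<'E'
from h import *
for c in ["top","scene"]:
    f=np.load(c+".npz");m=camera_model(c);im=f["im"];P,uv=cloud(f["d"],m)
    s=(abs(P[:,0]-.52)<.09)&(abs(P[:,1]+.31)<.09)&(P[:,2]>.125)
    Q=P[s];r=cv2.minAreaRect(Q[:,:2].astype(np.float32)*1000);print(c,"handle",s.sum(),Q.mean(0).round(4),np.percentile(Q[:,2],[5,50,95]).round(4),r, cv2.fitLine(Q[:,:2].astype(np.float32),cv2.DIST_HUBER,0,.01,.01).ravel().round(3))
    s=(abs(P[:,2]-.075)<.006)&(P[:,1]>.0)&(P[:,1]<.42)&(P[:,0]>.3)&(P[:,0]<.75)
    print("tray",s.sum(),np.median(P[s,2]),cv2.minAreaRect(P[s,:2].astype(np.float32)*1000))
    s=(abs(P[:,0]-.52)<.06)&(abs(P[:,1]+.23)<.13)&(abs(P[:,2]-.045)<.006)
    print("rack",s.sum(),cv2.minAreaRect(P[s,:2].astype(np.float32)*1000))
f=np.load("top.npz");m=camera_model("top");im=f["im"];hsv=cv2.cvtColor(im,cv2.COLOR_BGR2HSV)
cr=(slice(195,245),slice(105,150))
h=hsv[cr].astype(int);mk=(h[...,0]>20)&(h[...,0]<35)&(h[...,1]>110)&(h[...,2]>100)
v,u=np.nonzero(mk);W=atz(np.c_[u+105,v+195],.03,m);print("bar",len(u),W.mean(0),"d",f["d"][v+195,u+105][:5]);print(cv2.minAreaRect(W[:,:2].astype(np.float32)*1000))
print("cam",np.array(m["cam_to_world"]).round(3))
cv2.imwrite("pics/w.png",np.hstack([cv2.resize(im[190:250,100:160],(400,400),interpolation=2),cv2.resize(np.dstack([mk*255]*3).astype(np.uint8),(400,400),interpolation=0)]))
E
```

```text
top handle 461 [ 0.5186 -0.2863  0.1533] [0.1311 0.1599 0.1632] ((512.8587646484375, -288.2228088378906), (137.05136108398438, 32.84711456298828), 88.73971557617188) [ 0.053 -0.999  0.519 -0.286]
tray 12689 0.07579322334979244 ((508.6422119140625, 213.4393310546875), (302.3417663574219, 221.6434783935547), 74.79147338867188)
rack 2646 ((514.5455932617188, -226.19668579101562), (81.05577087402344, 250.7415771484375), 3.325596332550049)
scene handle 309 [ 0.5247 -0.2946  0.1505] [0.1296 0.1536 0.1614] ((518.7786254882812, -287.6319274902344), (135.1035919189453, 24.672985076904297), 88.68856811523438) [ 0.006 -1.     0.527 -0.304]
tray 9125 0.07455773880641253 ((508.4207763671875, 213.1121826171875), (303.016357421875, 224.5391387939453), 75.09013366699219)
rack 1308 ((515.8244018554688, -225.57183837890625), (83.94654083251953, 250.7264862060547), 3.589129686355591)
bar 60 [0.52587898 0.28634516 0.03      ] d [1.011     1.0514727 1.0131166 1.0499195 1.0538654]
((526.3350219726562, 285.75799560546875), (6.94839334487915, 45.71217346191406), 36.098636627197266)
cam [[-0.009 -0.996  0.084  0.507]
 [-1.     0.009  0.006 -0.005]
 [-0.007 -0.084 -0.996  1.081]
 [ 0.     0.     0.     1.   ]]
```

```bash
python3 - <<'E'
from h import *
for c in ["top","scene"]:
    f=np.load(c+".npz");m=camera_model(c);P,uv=cloud(f["d"],m)
    s=(abs(P[:,0]-.52)<.05)&(P[:,1]<-.255)&(P[:,1]>-.39)&(P[:,2]>.145)
    Q=P[s];print(c,s.sum(),Q.mean(0).round(4),np.percentile(Q[:,2],[5,50,95]).round(4),cv2.minAreaRect(Q[:,:2].astype(np.float32)*1000))
s=get_state();print(s["tcp_pos"],np.round(s["tcp_rot"],3),s["q"],s["gripper_width"])
m=camera_model("wrist");print(np.round(m["cam_to_world"],3))
E
```

```text
top 328 [ 0.5202 -0.3096  0.1607] [0.158  0.1608 0.1634] ((520.232666015625, -311.6009216308594), (14.704988479614258, 91.12512969970703), 0.5507118701934814)
scene 233 [ 0.5248 -0.3052  0.156 ] [0.1475 0.1574 0.1616] ((520.5250854492188, -309.09588623046875), (92.58377838134766, 18.79828453063965), 89.96743774414062)
[0.2227174  0.61059826 0.23131069] [[-0.939  0.343 -0.   ]
 [ 0.343  0.939 -0.   ]
 [ 0.    -0.    -1.   ]] [-75.64347809  19.08891586   2.28481398  83.96356064  -0.76905239
  76.9660642   -3.35061836] 0.08560619560596645
[[ 0.343  0.9    0.269  0.155]
 [ 0.939 -0.328 -0.098  0.634]
 [ 0.     0.287 -0.958  0.373]
 [ 0.     0.     0.     1.   ]]
```

Handle centre is about (0.520, -0.3105), angle about 90.5°, top at z 0.161. The well is at (0.528, 0.286) with tray yaw -15°, and the bar is at 126°, so the spindle is at about 0.68 rad. These all fit the given sizes, so I move.

>>> servo_tool(commands=[27.2,-42.6,6,0,0,-5.8,27.2,-42.6,6,0,0,-5.8,27.2,-42.6,6,0,0,-5.8,27.2,-42.6,6,0,0,-5.8,27.2,-42.6,6,0,0,-5.8,27.2,-42.6,6,0,0,-5.8,27.2,-42.6,6,0,0,-5.8,27.2,-42.6,6,0,0,-5.8,27.2,-42.6,6,0,0,-5.8,27.2,-42.6,6,0,0,-5.8,27.2,-42.6,6,0,0,-5.8,27.2,-42.6,6,0,0,-5.8], fingers=1)

```text
t: 2.2
tcp_pos: [0.5498, 0.098, 0.3038]
tcp_rot: [[-0.003, 1.0, 0.001], [1.0, 0.003, 0.001], [0.001, 0.001, -1.0]]
ft_force: [0.4, 0.7, -0.2]
gripper_width: 0.0853
```

>>> servo_tool(commands=[-3,-45.3,-4,0,0,0,-3,-45.3,-4,0,0,0,-3,-45.3,-4,0,0,0,-3,-45.3,-4,0,0,0,-3,-45.3,-4,0,0,0,-3,-45.3,-4,0,0,0,-3,-45.3,-4,0,0,0,-3,-45.3,-4,0,0,0,-3,-45.3,-4,0,0,0,0,0,0,0,0,0,0,0,0,0,0,0])

```text
t: 3.58
tcp_pos: [0.5223, -0.3079, 0.2672]
tcp_rot: [[-0.006, 1.0, -0.0], [1.0, 0.006, 0.0], [0.0, -0.0, -1.0]]
ft_force: [0.4, -0.1, -0.3]
gripper_width: 0.0852
```

```bash
python3 - <<'E'
from h import *
m=camera_model("wrist");s=get_state();im,d=snapshot("wrist")
print(s["t"],s["tcp_pos"],np.round(s["tcp_rot"],3).tolist(),np.round(s["q"],1))
P,uv=cloud(d,m);R=(abs(P[:,0]-.52)<.04)&(P[:,1]<-.25)&(P[:,1]>-.39)&(P[:,2]>.148)&(P[:,2]<.18)
Q=P[R];print(R.sum(),Q.mean(0).round(4),np.percentile(Q[:,2],[5,50,95]).round(4),cv2.minAreaRect(Q[:,:2].astype(np.float32)*1000))
for r in spot_point("key","wrist")[:2]: print(r["confidence"],c2w(r["point"],m))
cv2.imwrite("pics/k.png",im)
E
```

```text
3.575 [ 0.52230671 -0.3079406   0.26721393] [[-0.006, 1.0, -0.0], [1.0, 0.006, 0.0], [0.0, -0.0, -1.0]] [-12.5  16.6  48.6  89.2 -12.6  79.9  37.4]
2320 [ 0.5204 -0.31    0.1597] [0.1578 0.1599 0.1612] ((520.353759765625, -312.5643005371094), (89.39657592773438, 16.060720443725586), 89.58006286621094)
0.81 [[ 0.51989759 -0.3103262   0.00664315]]
```

View pics/k.png

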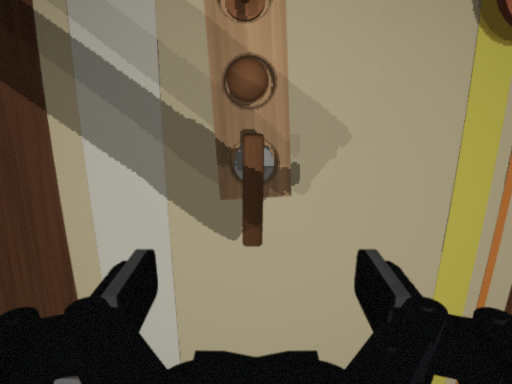

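The wrist view shows the handle from (253,135) to (253,245), in line with the jaws. Key foot and handle agree at (0.520, -0.311), upright. I descend and grip.

>>> servo_tool(commands=[-2,-3,-30,0,0,0,0,0,-35,0,0,0,0,0,-35,0,0,0,0,0,-22,0,0,0,0,0,-11,0,0,0,0,0,0,0,0,0])

```text
t: 4.42
tcp_pos: [0.5204, -0.3105, 0.1342]
tcp_rot: [[-0.007, 1.0, -0.0], [1.0, 0.007, 0.0], [0.0, -0.0, -1.0]]
ft_force: [-0.5, 0.1, -0.7]
gripper_width: 0.0852
```

>>> servo_tool(commands=[0,0,0,0,0,0,0,0,0,0,0,0,0,0,0,0,0,0,0,0,0,0,0,0,0,0,0,0,0,0,0,0,0,0,0,0,0,0,0,0,0,0,0,0,0,0,0,0], fingers=0)

```text
t: 5.42
tcp_pos: [0.5203, -0.3115, 0.1347]
tcp_rot: [[-0.006, 1.0, 0.001], [1.0, 0.006, -0.0], [-0.0, 0.001, -1.0]]
ft_force: [-0.1, 0.2, 5.1]
gripper_width: 0.015
```

>>> servo_tool(commands=[0,0,10,0,0,0,0,0,20,0,0,0,0,0,30,0,0,0,0,0,35,0,0,0,0,0,35,0,0,0,0,0,25,0,0,0,0,0,5,0,0,0])

```text
t: 6.3
tcp_pos: [0.5206, -0.3119, 0.2968]
tcp_rot: [[-0.006, 1.0, 0.003], [1.0, 0.006, -0.001], [-0.001, 0.003, -1.0]]
ft_force: [-0.1, -0.1, -2.3]
gripper_width: 0.0147
```

```bash
python3 - <<'E'
from h import *
s=get_state();print(s["t"],s["ft_force"],s["wrist_torque"])
im,d=snapshot("scene");m=camera_model("scene")
for r in spot_point("key","scene")[:2]: print(r["confidence"],c2w(r["point"],m))
for r in outline_of("key","scene")[:1]:
    v,u=np.nonzero(r["region"]);P=world(np.c_[u,v],d[v,u],m);print(P.min(0),P.max(0))
im,d=snapshot("wrist");m=camera_model("wrist");np.savez("wr",im=im,d=d)
for r in spot_point("key","wrist")[:2]: print(r["confidence"],c2w(r["point"],m))
cv2.imwrite("pics/l.png",np.hstack([cv2.resize(cv2.imread("pics/k.png")[:1,:1],(1,384)),im]))
E
```

```text
6.3 [-0.14177458 -0.11779404 -2.26504307] [-0.00656328 -0.00420246 -0.02143556]
0.55 [[ 0.52350969 -0.31297149  0.17129558]]
[ 2.30554023e-01 -6.20084653e-01  3.98431360e-04] [1.13891531 0.3592718  0.55579808]
0.78 [[ 0.51981236 -0.31053337  0.16670513]]
```

View pics/l.png

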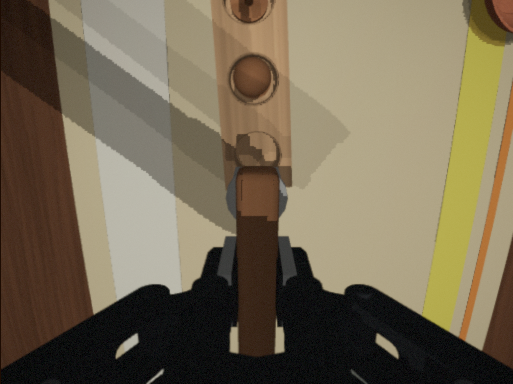

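The key is held at the middle of its handle, hangs straight, and weighs about 2.3 N. I carry it to a spot short of the well for a look from close by.

>>> servo_tool(commands=[5,44,1,0,0,3,5,44,1,0,0,3,5,44,1,0,0,3,5,44,1,0,0,3,5,44,1,0,0,3,5,44,1,0,0,3,5,44,0,0,0,3,5,44,0,0,0,3,5,44,0,0,0,3,5,44,0,0,0,3,5,44,0,0,0,3,5,44,0,0,0,3])

```text
t: 8.05
tcp_pos: [0.5802, 0.2194, 0.2999]
tcp_rot: [[-0.595, 0.803, -0.0], [0.803, 0.595, -0.0], [0.0, -0.001, -1.0]]
ft_force: [1.1, 0.8, -1.7]
gripper_width: 0.0152
```

>>> servo_tool(commands=[0,0,0,0,0,0,0,0,0,0,0,0,0,0,0,0,0,0])

```text
t: 8.43
tcp_pos: [0.5805, 0.2156, 0.3004]
tcp_rot: [[-0.591, 0.806, 0.0], [0.806, 0.591, -0.0], [-0.0, -0.0, -1.0]]
ft_force: [-0.3, 0.9, -1.1]
gripper_width: 0.0148
```

```bash
python3 - <<'E'
from h import *
s=get_state();m=camera_model("wrist");im,d=snapshot("wrist");np.savez("wr",im=im,d=d)
print(s["t"],s["tcp_pos"],np.round(s["tcp_rot"],3).tolist(),np.round(s["q"],1))
for t in ["well","key"]:
  for r in spot_point(t,"wrist")[:2]: print(t,r["confidence"],c2w(r["point"],m))
P,uv=cloud(d,m)
n=(np.hypot(P[:,0]-.528,P[:,1]-.286)<.06);R=n&(abs(P[:,2]-.075)<.008);print("rim z",np.median(P[R,2]))
hsv=cv2.cvtColor(im,cv2.COLOR_BGR2HSV)[uv[:,1],uv[:,0]].astype(int)
B=(np.hypot(P[:,0]-.528,P[:,1]-.286)<.03)&(P[:,2]<.06)&(hsv[:,1]>110)&(hsv[:,0]>18)&(hsv[:,0]<36)&(hsv[:,2]>70)
print("bar",B.sum(),P[B].mean(0),cv2.minAreaRect(P[B,:2].astype(np.float32)*1000))
F=n&(P[:,2]<.05);print("inside",F.sum(),cv2.minEnclosingCircle(P[F,:2].astype(np.float32)))
cv2.imwrite("pics/m.png",im)
E
```

```text
8.425 [0.58045611 0.21557238 0.30040451] [[-0.591, 0.806, 0.0], [0.806, 0.591, -0.0], [-0.0, -0.0, -1.0]] [-46.7  14.7  27.8  83.5  -6.8  83.4  17.3]
well 0.74 [[0.53306565 0.28126944 0.01056692]]
well 0.36 [[0.5813294  0.21788849 0.17399689]]
key 0.59 [[0.58092197 0.21709107 0.17370003]]
rim z 0.07409101860526629
bar 112 [0.5346101  0.27567793 0.02893841] ((533.794677734375, 276.1186828613281), (8.287992477416992, 25.968660354614258), 36.414642333984375)
inside 2240 ((0.5283728241920471, 0.2840697765350342), 0.029466738924384117)
```

View pics/m.png

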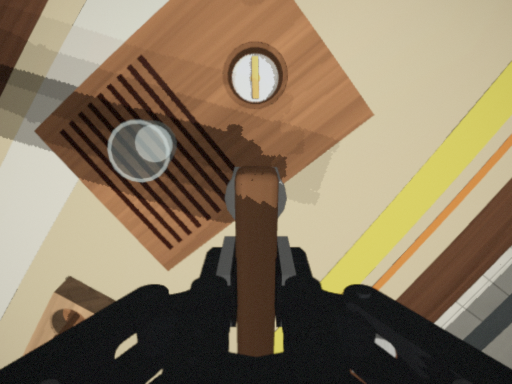

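```bash
python3 - <<'E'
from h import *
f=np.load("wr.npz");im,d=f["im"],f["d"];m=camera_model("wrist")
h=cv2.cvtColor(im,cv2.COLOR_BGR2HSV).astype(int)
for smin in (70,110):
    mk=np.zeros(d.shape,bool);mk[45:112,228:285]=1;mk&=(h[...,0]>17)&(h[...,0]<36)&(h[...,1]>smin)&(h[...,2]>110)
    n,l,st,_=cv2.connectedComponentsWithStats(mk.astype(np.uint8));k=1+np.argmax(st[1:,4]);v,u=np.nonzero(l==k)
    W=atz(np.c_[u,v],.03,m);print(smin,len(u),u.min(),u.max(),v.min(),v.max(),cv2.minAreaRect(W[:,:2].astype(np.float32)*1000))
# rim: walls seen below the top plane, pixel boundary projected to z=.075
P,uv=cloud(d,m);I=(np.hypot(P[:,0]-.528,P[:,1]-.286)<.045)&(P[:,2]<.068)
W=atz(uv[I],.075,m);print("rim",cv2.minEnclosingCircle(W[:,:2].astype(np.float32)))
M=(abs(P[:,2]-.075)<.006);print("tray",cv2.minAreaRect(P[M&(P[:,0]>.3)&(P[:,0]<.75)&(P[:,1]>.05),:2].astype(np.float32)*1000))
E
```

```text
70 291 250 259 56 98 ((528.2354736328125, 284.076416015625), (10.407866477966309, 46.759769439697266), 36.409610748291016)
110 113 251 258 74 97 ((533.7476196289062, 276.58660888671875), (8.100469589233398, 25.872671127319336), 36.3698616027832)
rim ((0.5283275842666626, 0.28413763642311096), 0.028833633288741112)
tray ((508.7720947265625, 211.70870971679688), (301.9130554199219, 221.17213439941406), 75.05734252929688)
```

Wrist rim fit gives the well centre at (0.5283, 0.2841) with radius 28.8 mm, and the bar at 126.4°. The handle is parallel to the bar (tool y at 36.3°). I move over the well.

>>> servo_tool(commands=[-12,16,0,0,0,0,-13,17,0,0,0,0,-13,17,-10,0,0,0,-10,13,-10,0,0,0,-4,5.5,-10,0,0,0,0,0,-10,0,0,0,0,0,-10,0,0,0,0,0,-10,0,0,0,0,0,-10,0,0,0,0,0,0,0,0,0,0,0,0,0,0,0,0,0,0,0,0,0])

```text
t: 10.07
tcp_pos: [0.5284, 0.2853, 0.2308]
tcp_rot: [[-0.593, 0.805, 0.001], [0.805, 0.593, 0.0], [-0.0, 0.001, -1.0]]
ft_force: [-0.2, 0.3, -1.9]
gripper_width: 0.015
```

```bash
python3 - <<'E'
from h import *
s=get_state();m=camera_model("wrist");im,d=snapshot("wrist")
print(s["t"],s["tcp_pos"],np.round(s["tcp_rot"],3).tolist())
for t in ["well","key"]:
  for r in spot_point(t,"wrist")[:2]: print(t,r["confidence"],c2w(r["point"],m))
im2,_=snapshot("scene");m=camera_model("scene")
for r in spot_point("key","scene")[:1]: print("scene",r["confidence"],c2w(r["point"],m))
cv2.imwrite("pics/n.png",np.hstack([im[60:360,56:456],cv2.resize(im2[140:320,260:500],(400,300))]))
E
```

```text
10.075 [0.52839565 0.28530902 0.23077244] [[-0.593, 0.805, 0.001], [0.805, 0.593, 0.0], [-0.0, 0.001, -1.0]]
well 0.85 [[0.53346494 0.28290331 0.01122692]]
key 0.58 [[0.5270726  0.28558992 0.10265399]]
scene 0.65 [[0.52917544 0.28515935 0.10450215]]
```

View pics/n.png

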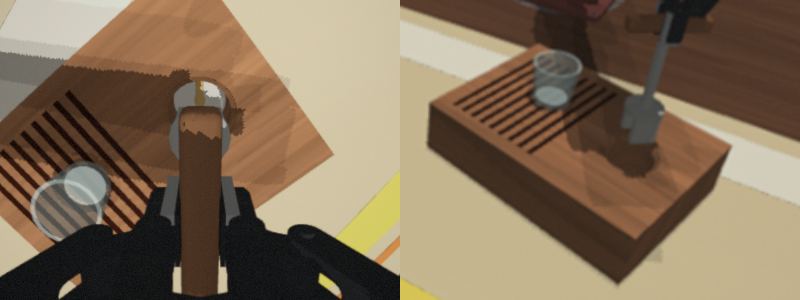

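The key hangs over the well, with the disc just over the rim and the bar in line with the handle. I lower it in two steps.

>>> servo_tool(commands=[0,-1,-10,0,0,0,0,0,-10,0,0,0,0,0,-10,0,0,0,0,0,-10,0,0,0,0,0,-10,0,0,0,0,0,-8,0,0,0,0,0,0,0,0,0,0,0,0,0,0,0])

```text
t: 11.32
tcp_pos: [0.5284, 0.2843, 0.1726]
tcp_rot: [[-0.593, 0.805, 0.0], [0.805, 0.593, 0.0], [-0.0, 0.0, -1.0]]
ft_force: [-0.1, -0.6, -0.4]
gripper_width: 0.0155
```

>>> servo_tool(commands=[0,0,-5,0,0,0,0,0,-5,0,0,0,0,0,-5,0,0,0,0,0,-5,0,0,0,0,0,-5,0,0,0,0,0,0,0,0,0])

```text
t: 12.08
tcp_pos: [0.5279, 0.284, 0.1468]
tcp_rot: [[-0.593, 0.805, -0.001], [0.805, 0.593, -0.001], [-0.0, -0.001, -1.0]]
ft_force: [-0.6, 0.3, -1.6]
gripper_width: 0.0151
```

No contact, and the foot is already below the bar's top. I lower it the rest of the way.

>>> servo_tool(commands=[0,0,-4,0,0,0,0,0,-4,0,0,0,0,0,-2,0,0,0,0,0,-1,0,0,0,0,0,0,0,0,0,0,0,0,0,0,0])

```text
t: 12.82
tcp_pos: [0.5282, 0.2842, 0.1364]
tcp_rot: [[-0.593, 0.805, 0.0], [0.805, 0.593, 0.0], [-0.0, 0.0, -1.0]]
ft_force: [0.3, -0.5, -0.8]
gripper_width: 0.015
```

>>> servo_tool(commands=[0,0,-1,0,0,0,0,0,-1,0,0,0,0,0,-1,0,0,0,0,0,0,0,0,0,0,0,0,0,0,0])

```text
t: 13.45
tcp_pos: [0.5287, 0.2845, 0.1347]
tcp_rot: [[-0.593, 0.805, 0.001], [0.805, 0.593, 0.001], [0.0, 0.002, -1.0]]
ft_force: [-2.5, -1.2, 9.0]
gripper_width: 0.0149
```

```bash
python3 - <<'E'
from h import *
s=get_state();print(s["ft_force"],s["wrist_torque"],np.round(s["q"],1))
for c in ["scene","wrist"]:
    im,d=snapshot(c);m=camera_model(c)
    for r in spot_point("key",c)[:1]: print(c,r["confidence"],c2w(r["point"],m))
E
```

```text
[-2.53058608 -1.21105278  8.98781558] [-0.3073961   0.65926206 -0.03207359] [-52.1  18.   23.7  99.   -7.9  64.5  10.4]
wrist 0.58 [[0.52774689 0.28348901 0.01121648]]
```

The foot is on the floor (9 N) and home. I ease up 1 mm and turn clockwise.

>>> servo_tool(commands=[0,0,1,0,0,-3,0,0,0,0,0,-5,0,0,0,0,0,-5,0,0,0,0,0,-5,0,0,0,0,0,-5,0,0,0,0,0,-5,0,0,0,0,0,-5,0,0,0,0,0,-5,0,0,0,0,0,-5,0,0,0,0,0,-5,0,0,0,0,0,0])

```text
t: 15.02
tcp_pos: [0.5284, 0.2845, 0.1347]
tcp_rot: [[0.201, 0.98, 0.001], [0.98, -0.201, 0.001], [0.001, 0.001, -1.0]]
ft_force: [-0.2, -0.6, 1.7]
gripper_width: 0.0148
```

```bash
python3 - <<'E'
from h import *
s=get_state();print(s["ft_force"],s["wrist_torque"],s["q"])
E
```

```text
[-0.20038356 -0.60809778  1.6749504 ] [0.03942605 0.01061802 0.01215341] [-58.46775125  18.89058972  31.64233234  99.34449199 -10.83268423
  64.76401849 -35.17421664]
```

>>> servo_tool(commands=[0,0,0,0,0,-4,0,0,0,0,0,-4,0,0,0,0,0,-4,0,0,0,0,0,-3,0,0,0,0,0,0])

```text
t: 15.65
tcp_pos: [0.5283, 0.2845, 0.1347]
tcp_rot: [[0.446, 0.895, 0.0], [0.895, -0.446, 0.001], [0.001, 0.0, -1.0]]
ft_force: [-0.8, -0.1, 3.9]
gripper_width: 0.0149
```

```bash
python3 - <<'E'
from h import *
s=get_state();print(s["ft_force"],s["wrist_torque"])
E
```

```text
[-0.78730291 -0.10866323  3.92598815] [0.01889005 0.23569706 0.07313026]
```

>>> servo_tool(commands=[0,0,0,0,0,-3,0,0,0,0,0,-3,0,0,0,0,0,0])

```text
t: 16.02
tcp_pos: [0.5283, 0.2845, 0.1347]
tcp_rot: [[0.537, 0.843, 0.0], [0.843, -0.537, 0.001], [0.001, 0.0, -1.0]]
ft_force: [-0.1, 0.6, 5.0]
gripper_width: 0.0155
```

```bash
python3 - <<'E'
from h import *
s=get_state();print(s["ft_force"],s["wrist_torque"])
E
```

```text
[-0.08218734  0.55513009  4.99784204] [0.15564173 0.22832227 0.00045505]
```

>>> servo_tool(commands=[0,0,0,0,0,-2,0,0,0,0,0,-2,0,0,0,0,0,-2,0,0,0,0,0,0])

```text
t: 16.52
tcp_pos: [0.5283, 0.2845, 0.1347]
tcp_rot: [[0.623, 0.782, 0.0], [0.782, -0.623, 0.001], [0.001, -0.0, -1.0]]
ft_force: [-1.2, 0.5, 4.8]
gripper_width: 0.0152
```

```bash
python3 - <<'E'
from h import *
s=get_state();print(s["ft_force"],s["wrist_torque"])
E
```

```text
[-1.19014781  0.49728534  4.77628847] [0.15861889 0.29140862 0.20065894]
```

>>> servo_tool(commands=[0,0,0,0,0,-2,0,0,0,0,0,-2,0,0,0,0,0,0])

```text
t: 16.9
tcp_pos: [0.5282, 0.2846, 0.1347]
tcp_rot: [[0.675, 0.738, 0.0], [0.738, -0.675, 0.0], [0.0, 0.0, -1.0]]
ft_force: [-1.6, 0.4, 5.9]
gripper_width: 0.0146
```

```bash
python3 - <<'E'
from h import *
s=get_state();print(s["ft_force"],s["wrist_torque"])
m=camera_model("wrist");im,d=snapshot("wrist");P,uv=cloud(d,m)
R=(np.hypot(P[:,0]-.528,P[:,1]-.285)<.055)&(P[:,2]>.148)&(P[:,2]<.166)
h=cv2.cvtColor(im,cv2.COLOR_BGR2HSV)[uv[:,1],uv[:,0]];R&=h[:,1]>60
print(R.sum(),cv2.minAreaRect(P[R,:2].astype(np.float32)*1000))
cv2.imwrite("pics/o.png",im)
E
```

```text
[-1.61371211  0.44107609  5.94622567] [0.05054877 0.24927613 1.05147206]
7706 ((531.573486328125, 286.8565368652344), (80.32282257080078, 40.860565185546875), 30.736648559570312)
```

View pics/o.png

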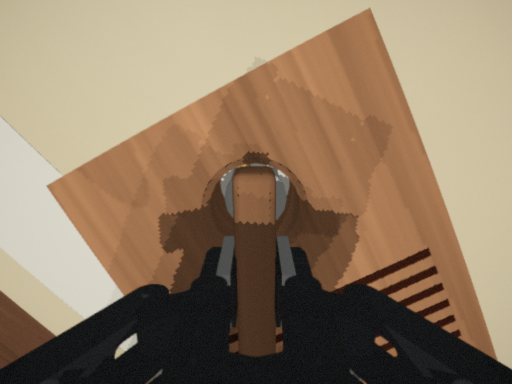

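Torque jumped to 1.05 N m at handle angle 47.5°, 27.5° past the closed direction, so the valve is against its stop. I back off within the free play and release.

>>> servo_tool(commands=[0,0,0,0,0,3,0,0,0,0,0,3,0,0,0,0,0,1,0,0,0,0,0,0])

```text
t: 17.45
tcp_pos: [0.5283, 0.2842, 0.1347]
tcp_rot: [[0.581, 0.814, 0.0], [0.814, -0.581, 0.0], [0.0, -0.0, -1.0]]
ft_force: [-2.0, 0.5, 5.2]
gripper_width: 0.0151
```

>>> servo_tool(commands=[0,0,0,0,0,0,0,0,0,0,0,0,0,0,0,0,0,0,0,0,0,0,0,0,0,0,0,0,0,0,0,0,0,0,0,0,0,0,0,0,0,0,0,0,0,0,0,0], fingers=1)

```text
t: 18.45
tcp_pos: [0.5282, 0.2842, 0.1343]
tcp_rot: [[0.583, 0.813, -0.0], [0.813, -0.583, -0.0], [-0.0, -0.0, -1.0]]
ft_force: [0.4, -1.3, 0.2]
gripper_width: 0.0855
```

>>> servo_tool(commands=[0,0,8,0,0,0,0,0,15,0,0,0,0,0,25,0,0,0,0,0,30,0,0,0,0,0,30,0,0,0,0,0,20,0,0,0,0,0,0,0,0,0,0,0,0,0,0,0])

```text
t: 19.45
tcp_pos: [0.5279, 0.2841, 0.262]
tcp_rot: [[0.583, 0.813, -0.0], [0.813, -0.583, -0.0], [-0.0, -0.0, -1.0]]
ft_force: [1.1, 0.6, 0.1]
gripper_width: 0.0852
```

```bash
python3 - <<'E'
from h import *
s=get_state();print(s["t"],s["tcp_pos"],s["ft_force"],s["gripper_width"])
ims=[]
for c in ["wrist","scene","top"]:
    m=camera_model(c);im,d=snapshot(c);ims.append(im)
    for t in ["key","cup"]:
        for r in spot_point(t,c)[:1]: print(c,t,r["confidence"],c2w(r["point"],m).round(4))
    if c=="wrist":
        P,uv=cloud(d,m);R=(np.hypot(P[:,0]-.528,P[:,1]-.285)<.06)&(P[:,2]>.14)&(P[:,2]<.175)
        print(R.sum(),P[R].mean(0),cv2.minAreaRect(P[R,:2].astype(np.float32)*1000))
cv2.imwrite("pics/p.png",np.hstack([cv2.resize(ims[0],(400,300)),cv2.resize(ims[1][120:320,220:487],(400,300))]))
E
```

```text
19.45 [0.52791706 0.28414252 0.26200165] [1.0848577  0.57508891 0.07759022] 0.08523032274667618
wrist key 0.72 [[0.5276 0.2864 0.0066]]
2428 [0.53088723 0.28596801 0.15976748] ((528.9180297851562, 283.2308654785156), (89.1673812866211, 16.042457580566406), 53.955726623535156)
scene cup 0.81 [[0.4795 0.1648 0.0752]]
top key 0.58 [[0.5318 0.2856 0.0122]]
top cup 0.89 [[0.4864 0.1651 0.0746]]
```

View pics/p.png

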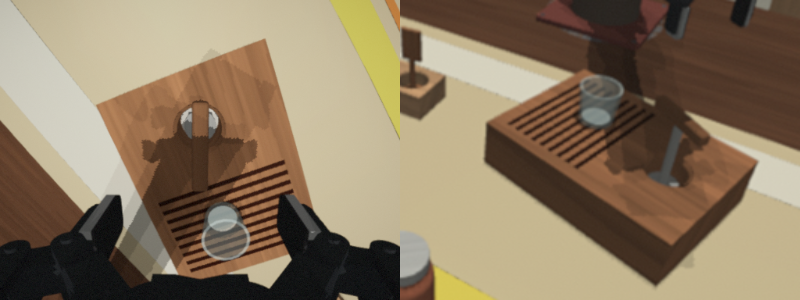

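The key stands upright and centred, with the handle centre at (0.529, 0.283), top at z 0.160, and the foot on the floor. The cup has not moved, and the gripper is clear and open.

```bash
python3 -c "
from cell import *
close_job();print(get_state()['t'])"
```

```text
the job is handed in; nothing more can be done
the job is handed in; nothing more can be done
```

I took the key from the rack, lowered it over the crossbar in the well, turned the valve clockwise onto its stop, released the key and handed the job in. The clock stood at about 19.5 s of the 56 s allowed.

- **Valve:** I started with the handle in line with the bar (spindle about 0.68 rad) and turned it about 79°. The wrist torque then rose to 1.05 N m with the handle 27.5° past the closed direction, which shows the hard stop. I could not see the crossbar under the disc afterwards, so closure rests on that torque and angle.
- **Key:** After release it stood upright. The handle centre is about 1 mm from the measured well axis, and its top is at 0.160 m, as it was in the rack. The networks' foot estimates were 2 to 4 mm off the axis and 0.007 to 0.012 m high, which is within their error. The scene camera did not report the key in the last check.
- **Cup:** It is at (0.48, 0.165) as at the start. The top camera put it about 4 mm off, which is also within error.
- **Robot:** The gripper was open and clear at the end, with about 1 N on the force sensor.

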